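# Slide a fresh soap bar along the rail into the stamping pocket

## Task

The freshly cut soap bar on the wooden stamping board is still too soft to be picked up. With the fingertips, gently push it flat against the long rail, then slide it along the rail, keeping it against the rail, into the corner pocket until it is fully home against the end stop. Leave it lying there; never lift it or press it hard, and do not disturb the stamp, bottle, vial or jar standing around the board.

Things in the scene. Friction and masses are not known exactly. Their poses are not given: they have to be found in the camera images.
- board: Stamping board, fixed to the table: dark wooden base 170 x 360 x 14 mm (own x, y, z), origin at the centre of its underside, own z up. The bar slides on its top, 14 mm above the table. Rail on the far (+x) long side, end stop at the +y end, low cheek facing the rail; these three make the corner pocket. The -y end is open. The bar starts short of the pocket and off the rail.
- rail (a point): Middle of the rail's upper inner edge (board x = +50, y = 0, z = +30 mm). The rail is a pale wooden strip along the board's whole length, 22 mm wide, 16 mm high above the board's top, its face looking to the board's -x.
- stop (a point): Upper inner edge of the end stop (board x = +27, y = +140, z = +30 mm): a pale wooden block 16 mm high above the board's top, joined to the rail's +y end, its face looking to the board's -y.
- cheek (a point): Upper inner edge of the cheek, where its mouth begins (board x = +4.5, y = +95, z = +24 mm): a pale wooden strip 22 mm wide and 10 mm high. Its straight face runs from here to the stop, 45.5 mm from the rail (for a 42 mm bar); from here back to y = +72 mm a bevelled lead-in flares about 10 mm away from the rail. Two brass nuts on top, 12 mm across, 6 mm high.
- home (a point): Point on the board's top where the middle of the bar's underside lies when the bar is fully home in the corner, touching rail and stop: own x = +29, y = +108, z = +14 mm of the board.
- bar: Soft cream-coloured soap bar, 42 x 64 x 22 mm (own x, y, z), edges rounded 3 mm, about 60 g, the only soap on the board; origin at the centre of its underside, own z up. Its long axis (own y) starts within 35 degrees of the rail's direction and ends along it. Home, 19 mm of it stands out of the cheek's straight part for the fingers to push. Over 40 N of finger force mars it.
- stamp: Bystander, loose: soap stamp standing on the table, pale block 50 x 34 x 12 mm with a turned wooden handle, 66 mm high in all; origin at the centre of its underside.
- bottle: Bystander, loose: amber bottle with a black cap, 36 mm across, 75 mm high; origin at the centre of its underside.
- vial: Bystander, loose: small amber vial with a tall white cap, 24 mm across, 62 mm high; origin at the centre of its underside.
- jar: Bystander, loose: white screw-top cream jar, 52 mm across, 48 mm high; origin at the centre of its underside.

How it is judged:
By the outcome, as a careful person would: the job done as asked, in the order asked, and still so for the second after the job is handed in, with the robot touching nothing.
It also fails if it takes over 56 s, if anything falls off the work surface, if the arm or the gripper's body presses on something with over 40 N, if the wrist force passes 120 N, or if a joint passes its speed limit or range.

## Robot

A 7-joint arm with a two-finger parallel gripper is mounted at the origin on the work surface. World frame = base frame: x ahead of the robot, y to its left, z up, the work surface at z = 0. Lengths are in m, angles in rad, forces in N, time in s.
With the tool pointing down it reaches from about 0.4 to 0.85 m from the base axis. Payload 10.4 kg.
Tool frame: the origin (TCP) lies between the finger pads; the fingertips stand 11 mm ahead of it and the grasp point (between the pads) lies 8 mm behind it; z points along the fingers, y is the direction in which the jaws open and shut (so a half turn about z gives the same grasp; the last joint's range is limited). The gripper opens to 85 mm and grips with 20 to 120 N. Pads are 22 mm wide; open, the fingers measure 114 mm over their backs; the gripper's body (76 mm by 85 mm) begins 54 mm behind the grasp point. The pads swing forward as they close: fully open they stand 13 mm farther back than shut.
Start: joints at [-1.243, 0.332, -0.065, 1.46, 0.022, 1.35, -0.088], TCP at [0.215, 0.587, 0.242] pointing down, gripper open.
Joint ranges: [-2.6, 2.6], [-0.5, 2.12], [-1.47, 1.34], [0.16, 2.42], [-1.27, 4.41], [0.06, 2.06], [-2.6, 2.6]. Speed limits (rad/s): [2.22, 2.22, 2.79, 2.79, 3.14, 3.14, 3.14].

## Interface

Orientations are given as a unit quaternion [x, y, z, w].
In Python, from rig import arm gives the robot as it stands.
- The arm moves only by the tool drive_tool, never from a script. Its argument "rows" is one flat list of numbers, 7 for each row, row after row: the shift along the tool's x, y, z in mm, then the turn, a rotation vector about the tool's x, y, z in degrees, then the closure, from 0 (fully open) to 1 (shut). In form: [dx, dy, dz, rx, ry, rz, fingers, dx, dy, dz, rx, ry, rz, fingers, ...]. A call has exactly 10 rows; each row shifts and turns the commanded pose from where the row before left it, along the tool's axes as they then stand; what a row does not reach is not made up. A row lasts 1/10 s, in which the tool goes at most 50 mm and 8.59 degrees, less where a joint would pass 70% of its speed; a pose out of reach is approached as far as the arm can. A call is refused whole if a number of a shift passes 50 or a number of a turn 8.59, either way. A call with a gripper value outside its range is refused whole. The fingers move at their own pace and stop on an object; "newtons" is the grip in N (left out, the last holds). Time passes only in rows, so rows that do not move let the fingers close, or fill a call up. It gives the time, the measured TCP pose, the force and the opening at its end, in the units of the state.
- arm.sense(): the state, without advancing time (a new reading comes with each control period).
- arm.capture(name): name is "scene" or "top" or "wrist"; returns a dict with "frame" (480x640x3 uint8, red, green, blue), "K" (3x3 intrinsics, pixels), "world_to_cam" (4x4, takes a point from world to camera coordinates). Camera axes: x right, y down, z forward; pixel columns grow to the right and rows downward; lengths in m; the calibration is good to about 2 mm. The wrist camera is an equidistant fisheye: a pixel r from the principal point sees the ray r / f radians off the axis. A picture is of the moment at which its call begins. There is no depth.
- arm.hand_in(): hands the job in, once; it reports no verdict.
Trained networks look in a picture, given as the dict that the camera call returned (one of the last four; its "shot" number tells which), for a name from the list of things; names that differ only in an ending like _2 or _b are one class to them, and where a whole thing is asked for, a point or a joint stands for the part that bears it (a point fixed in the world has none). Each returns a list of dicts, best first, with "p" (0 to 1); they miss things now and then, are a little off and sometimes report something else, mostly with a low value. They report only what shows in the picture. A call takes as long as a camera call.
- arm.regions_of(thing, picture): "mask" (480x640 bool, what is visible of it) and "box" ([left, top, right, bottom] in pixels, round what is visible of it).
- arm.mark_of(thing, picture): "uv" ([column, row] in pixels: a listed point, or the origin of a listed thing).
The state is a dict: "time_s": time; "joints": joint angles; "dq": joint speeds; "tau": joint torques, N m; "tool_pos": TCP position; "ee_rot": TCP orientation; "force": force on the tool from outside, world axes, zero at the start; "torque": the same for the moment, N m; "gripper_width": finger opening in m.
Only numpy, scipy, OpenCV 4.12 (cv2) and the standard library are available. Lean on these libraries where they do the work, as an engineer would, in place of code of your own. Each camera call takes 0.05 s, during which the arm holds its last target.

## Working session

There is one attempt and no reset: what is moved stays moved. The work goes in short steps, Python scripts to look and compute and a tool call to move; the robot and the scene stay as the last step left them, time stands still between calls to the robot, and variables do not carry over. Pictures are saved under pics/ and viewed, and the job is handed in when it is done.

Besides the shell and the picture viewer there is one more tool, called after "Call:" as name(argument=value, ...) on one line, values as JSON. drive_tool: Moves the arm, as the interface text tells. Its arguments: {"type":"object","properties":{"rows":{"type":"array","items":{"type":"number"}},"newtons":{"type":"number"}},"required":["rows"]}

```bash
ls; mkdir -p pics
python3 - <<'E'
from rig import arm
import cv2,pickle
print(arm.sense())
out={}
for n in ["scene","top"]:
    c=arm.capture(n); cv2.imwrite(f"pics/{n}0.png",c["frame"][:,:,::-1])
    print(n,c["K"].tolist(),c["world_to_cam"].tolist(),c.get("shot"))
    d={}
    for t in ["board","rail","stop","cheek","home","bar","stamp","bottle","vial","jar"]:
        r=arm.mark_of(t,c); d[t]=r; print(n,t,[(x["p"],x["uv"]) for x in r[:2]])
    out[n]=(c,d)
pickle.dump(out,open("a.pkl","wb"))
E
```

```text
pics
{'time_s': 0.0, 'joints': array([-1.24262459,  0.33289495, -0.06475774,  1.46093311,  0.02158519,
        1.34988423, -0.08849538]), 'dq': array([-0.00076459,  0.00093083, -0.00122172, -0.00035053,  0.00073011,
        0.00091559,  0.00050482]), 'tau': array([-7.39848165e-04, -6.25428271e+01,  4.89815895e-02, -3.91612887e+01,
        1.63097552e-02,  9.69478424e-03, -2.71296091e-05]), 'tool_pos': array([0.21460975, 0.58662244, 0.24150556]), 'ee_rot': array([ 1.74450263e-01,  9.84665729e-01, -7.04010106e-04, -1.08753922e-04]), 'force': array([-0.19247222, -0.06873606, -0.04735843]), 'torque': array([ 0.02155686, -0.04116993, -0.01909324]), 'gripper_width': 0.08561698185476957}
scene [[499.1138010812927, 0.0, 318.7217462134677], [0.0, 499.1138010812927, 237.98785432181876], [0.0, 0.0, 1.0]] [[0.7044218942916629, 0.7095980379923796, -0.016137512816743967, -0.4213794795688378], [0.5565661023531961, -0.566330251394296, -0.6078685878272089, -0.2979907406603896], [-0.44048151896977117, 0.41921434950755065, -0.7938736427247374, 1.2194200194827547], [0.0, 0.0, 0.0, 1.0]] 1
scene board [(
[... 473 characters left out ...]
-0.9992867338487452, 0.03699282433273912, -0.0006897351644240622], [-0.9867101859296621, 0.0014759813001441503, -0.16248332364231508, 0.5909842348352022], [0.162312829070463, -0.03773387116515965, -0.9860175964383364, 0.8814956934000097], [0.0, 0.0, 0.0, 1.0]] 2
top board [(0.76, [264.1, 257.4])]
top rail [(0.95, [275.0, 233.2]), (0.21, [210.0, 228.8])]
top stop [(0.62, [209.3, 226.9])]
top cheek [(0.8, [222.0, 244.9])]
top home [(0.88, [220.7, 231.3])]
top bar [(0.84, [314.8, 290.4]), (0.61, [223.2, 231.0])]
top stamp [(0.64, [157.7, 229.4])]
top bottle [(0.58, [274.6, 233.7]), (0.29, [209.8, 226.2])]
top vial [(0.62, [406.5, 266.9]), (0.44, [220.6, 245.9])]
top jar [(0.95, [325.4, 207.2])]
```

View pics/scene0.png

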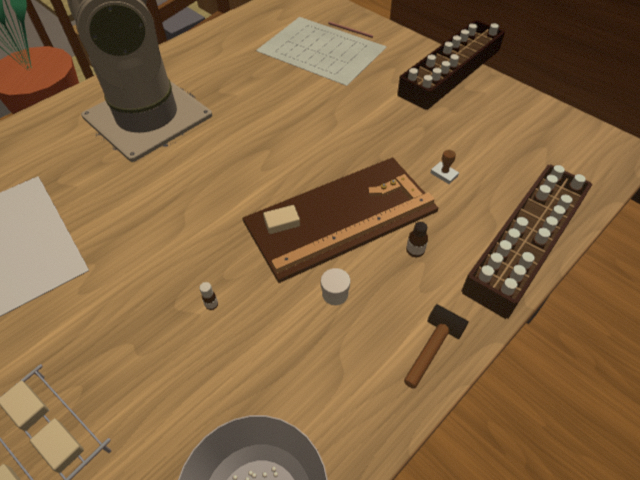

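View pics/top0.png

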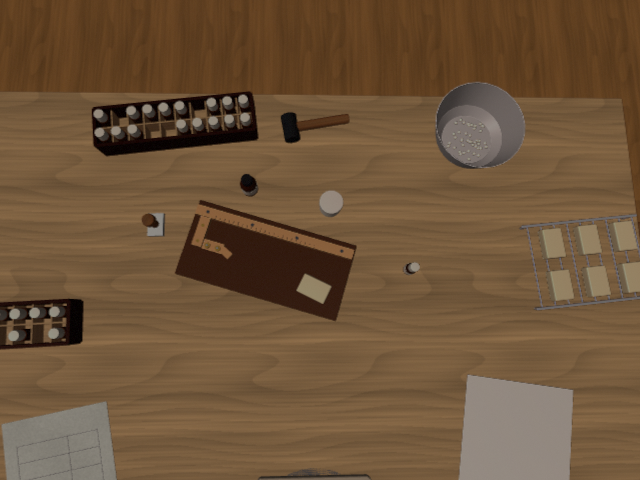

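The scene view shows the dark board from (245,215) to (437,210), with the rail on its far side and the soap at (282,219). In the top view the board's corners are at about (201,204), (356,245), (338,318) and (177,273), and the soap is at (314,289). The bottle, jar, vial and stamp stand clear of the board. Next I fit the board and bar poses.

```bash
cat > h.py <<'E'
import numpy as np, cv2, pickle
from scipy.optimize import least_squares
def proj(c,P):
    P=np.atleast_2d(P); T=np.array(c["world_to_cam"]);K=np.array(c["K"])
    q=P@T[:3,:3].T+T[:3,3]; q=q@K.T
    return q[:,:2]/q[:,2:]
def back(c,uv,z):
    T=np.array(c["world_to_cam"]);K=np.array(c["K"])
    d=T[:3,:3].T@np.linalg.inv(K)@np.array([uv[0],uv[1],1.]); o=-T[:3,:3].T@T[:3,3]
    return o+d*(z-o[2])/d[2]
def tf(pose,P):
    x,y,a=pose; P=np.atleast_2d(P).astype(float); c,s=np.cos(a),np.sin(a)
    return np.c_[x+c*P[:,0]-s*P[:,1], y+s*P[:,0]+c*P[:,1], P[:,2]]
E
python3 - <<'E'
from rig import arm
from h import *
o=pickle.load(open("a.pkl","rb"))
for n in o:
    c,d=o[n]
    c=arm.capture(n)
    img=c["frame"][:,:,::-1].copy()
    for t in ["board","bar","rail","cheek"]:
        r=arm.regions_of(t,c)
        print(n,t,[(x["p"],x["box"],int(x["mask"].sum())) for x in r[:2]])
        if t in("bar","board") and r: 
            m=r[0]["mask"].astype(np.uint8); cn,_=cv2.findContours(m,0,1)
            print(cv2.minAreaRect(max(cn,key=len)))
            np.save(f"m_{n}_{t}.npy",r[0]["mask"])
    (x0,y0)=(230,145) if n=="scene" else (165,195)
    cr=cv2.resize(img[y0:y0+145,x0:x0+210 ],None,fx=3.8,fy=3.8,interpolation=cv2.INTER_CUBIC)
    cr=np.clip(cr.astype(float)*1.5,0,255).astype(np.uint8)
    cv2.imwrite(f"pics/{n}_crop.png",cr)
    z={"bar":.014,"board":0,"rail":.03,"stop":.03,"cheek":.024,"home":.014}
    for t in d:
        if d[t]: print(n,t,np.round(back(c,d[t][0]["uv"],z.get(t,0))*1000,1))
E
```

```text
scene board [(0.69, [243.9, 157.4, 435.2, 281.8], 11424)]
((340.041259765625, 214.09275817871094), (74.72947692871094, 182.9653778076172), 66.03751373291016)
scene bar [(0.96, [261.1, 204.7, 298.7, 233.2], 757), (0.63, [242.7, 154.9, 437.8, 282.5], 11479)]
((281.0363464355469, 218.12982177734375), (23.22669219970703, 34.12744140625), 74.35775756835938)
scene rail [(0.68, [243.1, 158.5, 437.1, 280.5], 11601)]
scene cheek [(0.93, [244.7, 155.7, 439.4, 283.0], 11342)]
scene board [563.6 101.9   0. ]
scene cheek [585.5 202.2  24. ]
scene bar [492.7   0.5  14. ]
scene stamp [634.5 349.5   0. ]
scene bottle [724.9 136.7   0. ]
scene vial [ 533.8 -214.2    0. ]
scene jar [676.6 -33.1   0. ]
top board [(0.91, [176.1, 200.0, 356.2, 319.9], 12521)]
((266.1034851074219, 259.6480712890625), (168.96116638183594, 80.19166564941406), 16.389541625976562)
top bar [(0.68, [297.8, 275.9, 330.0, 303.7], 624)]
((314.1000061035156, 288.3000183105469), (29.963314056396484, 21.913469314575195), 26.56505012512207)
top rail [(0.64, [178.0, 199.7, 357.2, 319.4], 12334)]
top cheek [(0.7, [172.4, 203.7, 355.7, 325.8], 12153)]
top board [563.3 107.2   0. ]
top rail [611.8  82.1  30. ]
top stop [625.6 222.6  30. ]
top cheek [587.5 195.6  24. ]
top home [619.  200.9  14. ]
top bar [489.8  -3.1  14. ]
top stamp [626. 341.   0.]
top bottle [616.2  84.6   0. ]
top vial [ 541.2 -207.2    0. ]
top jar [676.6 -28.9   0. ]
```

View pics/scene_crop.png

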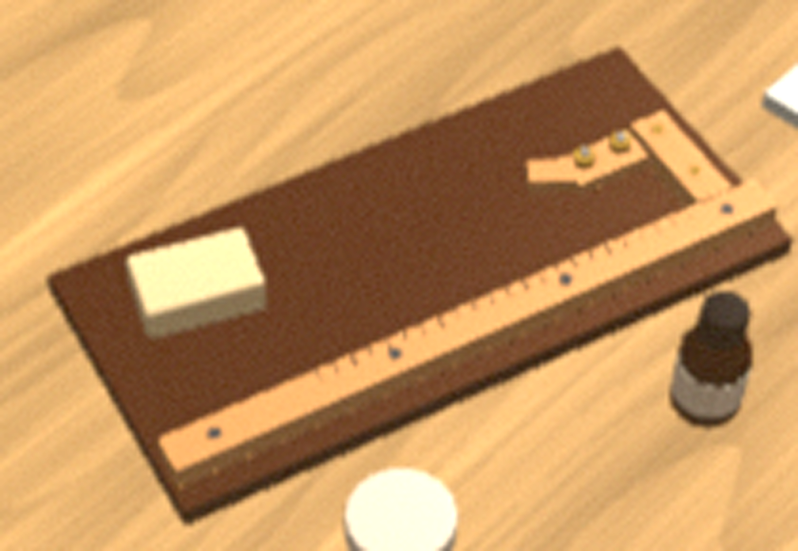

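View pics/top_crop.png

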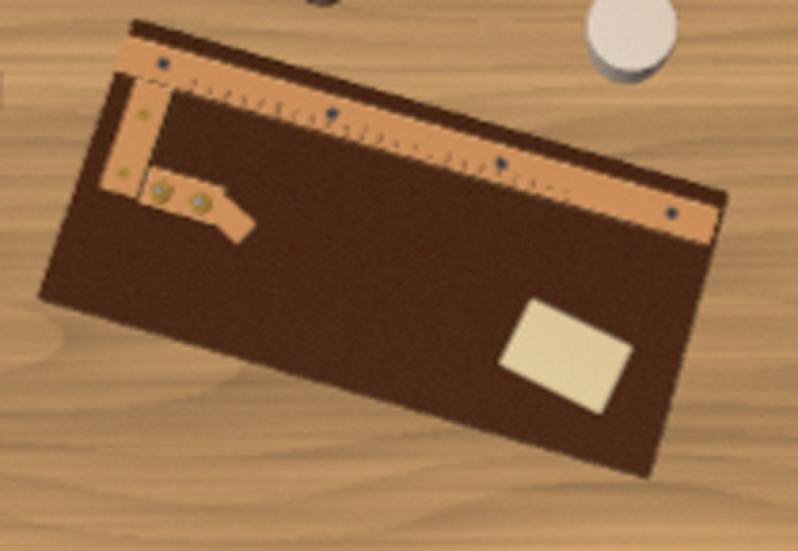

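```bash
cat >> h.py <<'E'
def crop2px(p,x0,y0,s=3.8): return np.array([x0+(p[0]+.5)/s-.5, y0+(p[1]+.5)/s-.5])
E
python3 - <<'E'
from h import *
o=pickle.load(open("a.pkl","rb"));cs=o["scene"][0];ct=o["top"][0]
b=lambda x,y,z:[x/1e3,y/1e3,z/1e3]
B=[b(85,180,14),b(85,-180,14),b(-85,-180,14),b(-85,180,14),b(50,-180,30),b(50,120,30)]
T=[(133,22),(727,196),(650,476),(40,297),(709,245)]
S=[(790,240),(187,510),(50,282),(618,48),(160,438)]
P=np.array(B[:5]+B[:5])
tp=np.array([crop2px(p,165,195) for p in T]);sp=np.array([crop2px(p,230,145) for p in S])
def fit(Pt,Ps,tp,sp,x0):
    f=lambda v:np.r_[(proj(ct,tf(v[:3],Pt))-tp-v[3:5]).ravel(),(proj(cs,tf(v[:3],Ps))-sp-v[5:7]).ravel(),v[3:]*.3]
    r=least_squares(f,list(x0)+[0]*4,x_scale=[.01,.01,.1,1,1,1,1]);return r.x,r.fun
Q=np.array(B[:5])
v,e=fit(Q,Q,tp,sp,[.56,.1,.26]);print("board",v[:3],np.degrees(v[2]),v[3:],np.round(e,1))
bd=v[:3]
h=[b(21,32,35),b(21,-32,35),b(-21,-32,35),b(-21,32,35)]
tb=[(532,298),(633,347),(600,414),(499,364)]  # far-left, far-right, near-right, near-left
sb=[(265,278),(147,315),(127,257),(248,231)]
tb=np.array([crop2px(p,165,195) for p in tb]);sb=np.array([crop2px(p,230,145) for p in sb])
H=np.array(h)*[.97,.98,1]
w,e=fit(H,H,tb,sb,[.49,0,-.4]);print("bar",w[:3],np.degrees(w[2]),w[3:],np.round(e,1))
off=v[3:]
bar=w[:3]
for nm,p in(("home",b(29,108,14)),("rail",b(50,0,30)),("stop",b(27,140,30)),("cheek",b(4.5,95,24))):
    print(nm,tf(bd,p)*1000)
c,s=np.cos(bd[2]),np.sin(bd[2]);d=bar[:2]-bd[:2]
print("bar in board",(c*d[0]+s*d[1])*1000,(-s*d[0]+c*d[1])*1000,np.degrees(bar[2]-bd[2]))
np.save("bd.npy",bd);np.save("bar.npy",bar)
E
```

```text
board [ 0.5565858   0.10872181 -0.28636666] -16.407600814029525 [-3.2256721   0.48028588  1.1320673  -3.28362868] [-0.7 -0.9  0.5 -1.2 -0.1  0.9 -1.7  1.   1.8  0.2  1.5 -0.4  0.3  0.8
 -0.3 -1.3  0.1 -0.4 -1.5  1.  -1.   0.1  0.3 -1. ]
bar [ 4.93857834e-01  4.88489776e-04 -4.65182835e-01] -26.653013144248625 [-0.14333338 -0.25535088 -0.49113891 -0.52326694] [-0.1 -0.1 -0.   0.2  0.2  0.1 -0.1 -0.1  0.5  1.4  0.2 -0.1  0.2 -0.2
 -1.  -1.1 -0.  -0.1 -0.1 -0.2]
home [[614.91143904 204.1320821   14.        ]]
rail [[604.54962442  94.59837589  30.        ]]
stop [[622.03188494 235.39386789  30.        ]]
cheek [[587.73707121 198.58197101  24.        ]]
bar in board -29.60093532971133 -121.54437099044868 -10.245412330219102
```

```bash
cat > ov.py <<'E'
from h import *
b=lambda x,y,z:[x/1e3,y/1e3,z/1e3]
def rect(x0,x1,y0,y1,z): return [b(x0,y0,z),b(x1,y0,z),b(x1,y1,z),b(x0,y1,z)]
BL=[rect(-85,85,-180,180,14),rect(-85,85,-180,180,0),rect(50,72,-180,180,30),[b(50,140,30),b(4,140,30)],[b(4.5,140,24),b(4.5,95,24),b(-5.5,72,24)]]
def ov(c,bd,bar,x0,y0,fn,W=210,H=145,s=3.8):
    img=c["frame"][:,:,::-1]
    cr=cv2.resize(img[y0:y0+H,x0:x0+W],None,fx=s,fy=s,interpolation=cv2.INTER_CUBIC)
    cr=np.clip(cr.astype(float)*1.5,0,255).astype(np.uint8)
    def pl(pose,P,col,cl):
        q=(proj(c,tf(pose,np.array(P)))+.5-[x0,y0])*s-.5
        cv2.polylines(cr,[np.round(q*16).astype(int).reshape(-1,1,2)],cl,col,1,cv2.LINE_AA,4)
    for P in BL: pl(bd,P,(0,255,0),len(P)==4)
    if bar is not None:
        pl(bar,rect(-20,20,-31,31,36),(0,0,255),True); pl(bar,rect(-21,21,-32,32,14),(255,0,0),True)
    cv2.imwrite(fn,cr)
E
python3 - <<'E'
from ov import *
o=pickle.load(open("a.pkl","rb"))
bd=np.load("bd.npy");bar=np.load("bar.npy")
B=np.array([b(85,180,14),b(85,-180,14),b(-85,-180,14),b(-85,180,14),b(50,-180,30)])
T=[(133,22),(727,196),(650,476),(40,297),(709,245)]
ct=o["top"][0];cs=o["scene"][0]
tp=np.array([crop2px(p,165,195) for p in T])
r=least_squares(lambda v:(proj(ct,tf(v,B))-tp).ravel(),bd,x_scale=[.01,.01,.1]);print(r.x,np.round(r.fun,1))
S=[(790,240),(187,510),(50,282),(618,48),(160,438)]
sp=np.array([crop2px(p,230,145) for p in S])
r2=least_squares(lambda v:(proj(cs,tf(v,B))-sp).ravel(),bd,x_scale=[.01,.01,.1]);print(r2.x,np.round(r2.fun,1))
ov(ct,r.x,bar,165,195,"pics/t_ov.png");ov(cs,r.x,bar,230,145,"pics/s_ov.png")
E
```

```text
[ 0.55781285  0.10164318 -0.28833115] [-0.6 -1.1  0.5 -1.1 -0.2  0.9 -1.6  0.7  1.9  0.3]
[ 0.56038612  0.10172122 -0.2836742 ] [ 2.  -1.1  0.2  1.2 -0.6 -1.5  0.3 -1.4 -1.7  1.3]
```

View pics/t_ov.png

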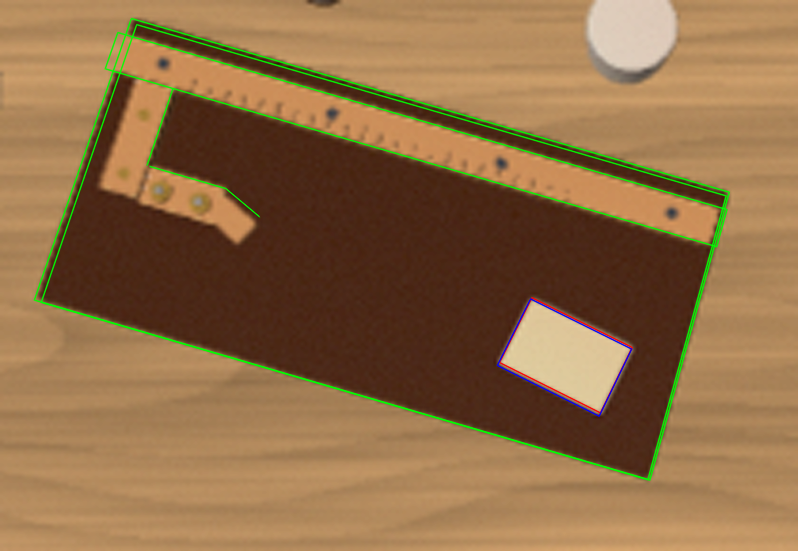

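View pics/s_ov.png

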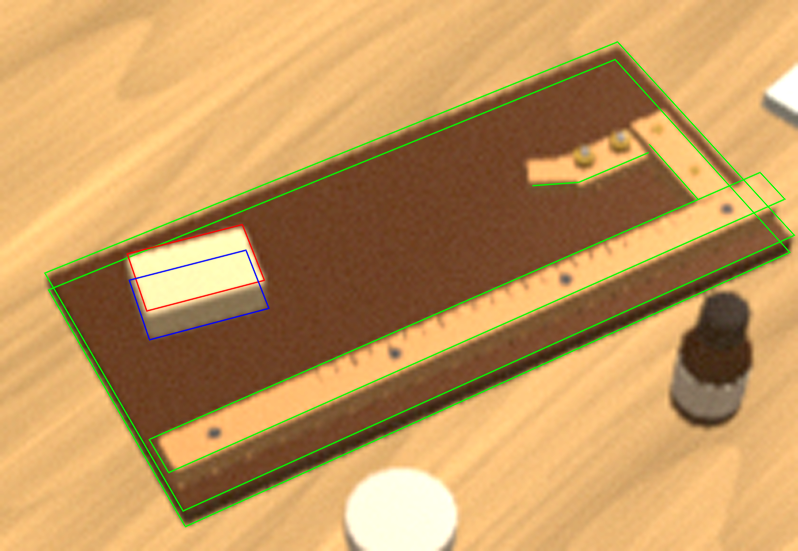

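The top-only board fit lands on the rail, stop and cheek edges in both views to about 1 mm. I'll use it and refit the bar in the same view.

```bash
cat >> h.py <<'E'
from scipy.spatial.transform import Rotation as Ro
BD=np.array([.5581,.1017,-.2873])
def w2b(p,bd=BD):
    c,s=np.cos(bd[2]),np.sin(bd[2]);d=(np.array(p[:2])-bd[:2])*1000
    return np.array([c*d[0]+s*d[1],-s*d[0]+c*d[1]])
def fitbar(c,px,x0,z=.035):
    H=np.array([[20.3,31.3,z*1e3],[20.3,-31.3,z*1e3],[-20.3,-31.3,z*1e3],[-20.3,31.3,z*1e3]])/1e3
    r=least_squares(lambda v:(proj(c,tf(v,H))-px).ravel(),x0,x_scale=[.01,.01,.1]);return r.x,r.fun
def state(arm):
    s=arm.sense();R=Ro.from_quat(s["ee_rot"]);b=w2b(s["tool_pos"])
    ty=R.as_matrix()[:,1];yaw=np.degrees(np.arctan2(ty[1],ty[0]))-90-np.degrees(BD[2])
    print("t %.2f board xy"%s["time_s"],np.round(b,1),"z %.1f"%(s["tool_pos"][2]*1e3),"yaw err %.2f"%yaw,"tilt",np.round(R.as_matrix()[:,2],3),"F",np.round(s["force"],2),"w %.1f"%(s["gripper_width"]*1e3)); return s,R
def goto(s,R,bx,by,z):
    t=tf(BD,[bx/1e3,by/1e3,z/1e3])[0]; print("tool shift",np.round(R.as_matrix().T@(t-s["tool_pos"])*1e3,1),"world",t.round(4))
E
python3 - <<'E'
from rig import arm
from h import *
o=pickle.load(open("a.pkl","rb"));ct=o["top"][0]
tb=[(532,298),(633,347),(600,414),(499,364)]
tb=np.array([crop2px(p,165,195) for p in tb])
v,e=fitbar(ct,tb,[.49,0,-.46]);print(v,np.round(e,1),"bar in board",w2b(v),np.degrees(v[2]-BD[2]))
s,R=state(arm); goto(s,R,-78,-116,80)
for n in ("stamp","bottle","vial","jar"):
    for k in o:
        c,d=o[k]
        if d[n]: print(n,k,w2b(back(c,d[n][0]["uv"],0)).round())
E
```

```text
[ 4.93309627e-01  1.84849460e-04 -4.62483038e-01] [-0.1 -0.1 -0.1  0.2  0.2  0.  -0.  -0.1] bar in board [ -33.36904305 -115.71354815] -10.037248733402352
t 1.60 board xy [-466.7  368.1] z 242.3 yaw err -3.64 tilt [ 0.  0. -1.] F [-0.12 -0.04 -0.29] w 85.8
tool shift [-418.7 -458.4  162.3] world [0.4504 0.0126 0.08  ]
stamp scene [  3. 259.]
stamp top [ -3. 249.]
bottle scene [150.  81.]
bottle top [61.  0.]
vial scene [  66. -310.]
vial top [  71. -301.]
jar scene [152. -96.]
jar top [151. -92.]
```

Call:
drive_tool(rows=[-21, -23, 5, 0, 0, 0, 0.6, -21, -23, 5, 0, 0, 0, 0.6, -21, -23, 5, 0, 0, 0, 0.6, -21, -23, 5, 0, 0, 0, 0.6, -21, -23, 5, 0, 0, 0, 0.6, -21, -23, 5, 0, 0, 0, 0.6, -21, -23, 5, 0, 0, 0, 0.6, -21, -23, 5, 0, 0, 0, 0.6, -21, -23, 5, 0, 0, 0, 0.6, -21, -23, 5, 0, 0, 0, 0.6])

```text
time_s: 2.6
tool_pos: [0.3333, 0.2976, 0.1923]
ee_rot: [0.175, 0.985, 0.0, 0.0]
force: [-0.1, -1.0, 0.6]
gripper_width: 0.0342
```

Call:
drive_tool(rows=[-21, -23, 5, 0, 0, 0, 0.6, -21, -23, 5, 0, 0, 0, 0.6, -21, -23, 5, 0, 0, 0, 0.6, -21, -23, 5, 0, 0, 0, 0.6, -21, -23, 5, 0, 0, 0, 0.6, -21, -23, 5, 0, 0, 0, 0.6, -21, -23, 5, 0, 0, 0, 0.6, -21, -23, 5, 0, 0, 0, 0.6, -21, -23, 5, 0, 0, 0, 0.6, 0, 0, 0, 0, 0, -3.6, 0.6])

```text
time_s: 3.6
tool_pos: [0.4401, 0.0357, 0.1471]
ee_rot: [0.146, 0.989, -0.0, 0.0]
force: [-1.2, 0.4, -0.4]
gripper_width: 0.0341
```

Run:
```python
from rig import arm
from h import *
s,R=state(arm); goto(s,R,-79,-116,33)
```

```text
t 3.60 board xy [-94.4 -96.8] z 147.1 yaw err -0.32 tilt [ 0.    -0.001 -1.   ] F [-1.2   0.42 -0.43] w 34.1
tool shift [-15.5 -19.1 114.1] world [0.4495 0.0128 0.033 ]
```

Call:
drive_tool(rows=[-2, -4, 10, 0, 0, 0, 0.6, -2, -4, 10, 0, 0, 0, 0.6, -2, -4, 10, 0, 0, 0, 0.6, -2, -4, 10, 0, 0, 0, 0.6, -2, -3, 10, 0, 0, 0, 0.6, -2, 0, 10, 0, 0, 0, 0.6, -2, 0, 10, 0, 0, 0, 0.6, 0, 0, 10, 0, 0, 0, 0.6, 0, 0, 0, 0, 0, 0, 0.6, 0, 0, 0, 0, 0, 0, 0.6])

```text
time_s: 4.6
tool_pos: [0.4472, 0.0173, 0.0672]
ee_rot: [0.143, 0.99, -0.0, -0.0]
force: [-0.3, 0.0, -0.0]
gripper_width: 0.0342
```

Run:
```python
from rig import arm
from h import *
s,R=state(arm); goto(s,R,-79,-116,31)
c=arm.capture("scene");cv2.imwrite("pics/s1.png",np.clip(cv2.resize(c["frame"][120:300,180:440,::-1],None,fx=3,fy=3,interpolation=2)*1.5,0,255).astype(np.uint8))
c=arm.capture("wrist");cv2.imwrite("pics/w1.png",c["frame"][:,:,::-1])
```

```text
t 4.60 board xy [ -82.4 -112.3] z 67.2 yaw err -0.03 tilt [-0. -0. -1.] F [-0.3   0.01 -0.02] w 34.2
tool shift [-3.4 -3.6 36.2] world [0.4495 0.0128 0.031 ]
```

View pics/s1.png

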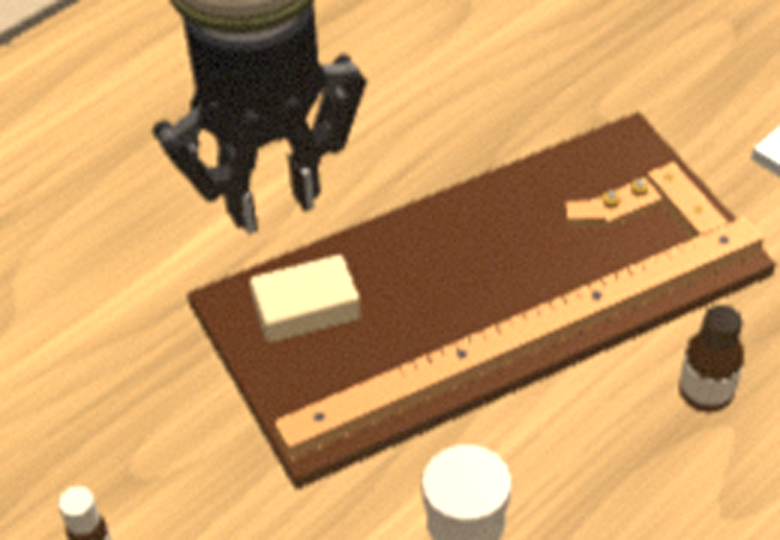

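View pics/w1.png

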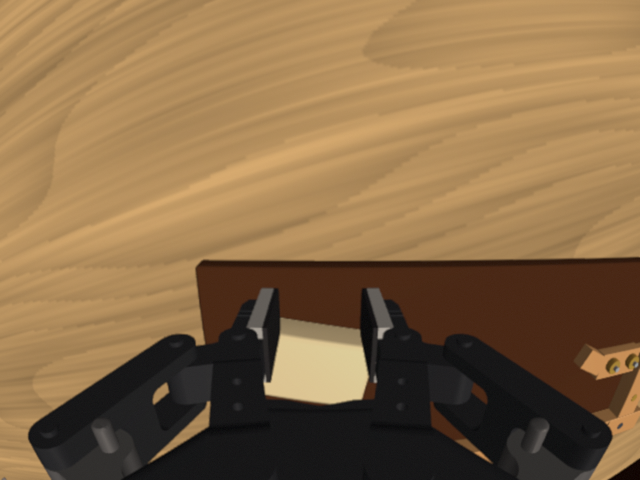

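Call:
drive_tool(rows=[0, -2, 6, 0, 0, 0, 0.6, 0, -2, 6, 0, 0, 0, 0.6, 0, 0, 6, 0, 0, 0, 0.6, 0, 0, 6, 0, 0, 0, 0.6, 0, 0, 6, 0, 0, 0, 0.6, 0, 0, 5, 0, 0, 0, 0.6, 0, 0, 2, 0, 0, 0, 0.6, 0, 0, 0, 0, 0, 0, 0.6, 0, 0, 0, 0, 0, 0, 0.6, 0, 0, 0, 0, 0, 0, 0.6])

```text
time_s: 5.7
tool_pos: [0.4464, 0.0135, 0.0305]
ee_rot: [0.143, 0.99, 0.0, 0.0]
force: [-0.1, -0.1, 0.0]
gripper_width: 0.0341
```

Run:
```python
from rig import arm
from h import *
s,R=state(arm); goto(s,R,-3,-116,30)
c=arm.capture("scene");cv2.imwrite("pics/s2.png",np.clip(cv2.resize(c["frame"][140:280,200:400,::-1],None,fx=4,fy=4,interpolation=2)*1.5,0,255).astype(np.uint8))
```

```text
t 5.70 board xy [ -82.1 -116.2] z 30.5 yaw err -0.03 tilt [ 0.  0. -1.] F [-0.09 -0.11  0.01] w 34.1
tool shift [-79.1   0.3   0.5] world [ 0.5224 -0.0087  0.03  ]
```

View pics/s2.png

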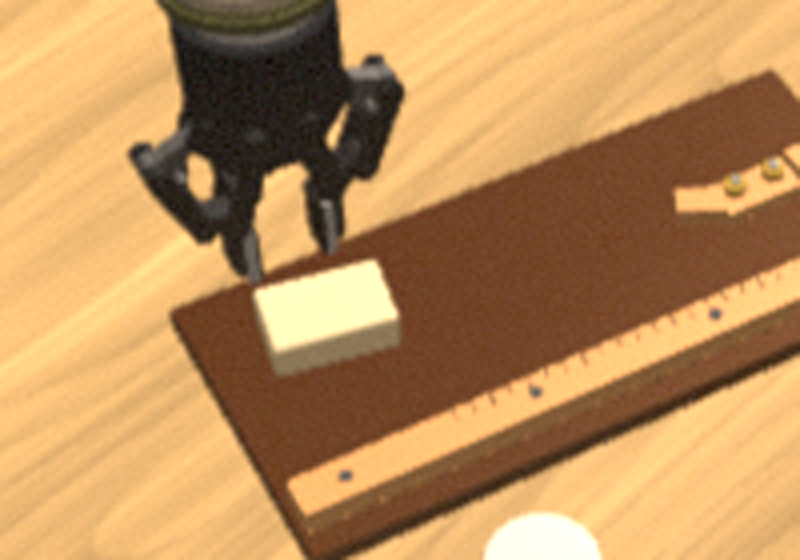

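Call:
drive_tool(rows=[-3, 0, 0, 0, 0, 0, 0.6, -4, 0, 0, 0, 0, 0, 0.6, -4, 0, 0, 0, 0, 0, 0.6, -4, 0, 0, 0, 0, 0, 0.6, -4, 0, 0, 0, 0, 0, 0.6, -4, 0, 0, 0, 0, 0, 0.6, -4, 0, 0, 0, 0, 0, 0.6, -4, 0, 0, 0, 0, 0, 0.6, -4, 0, 0, 0, 0, 0, 0.6, -4, 0, 0, 0, 0, 0, 0.6])

```text
time_s: 6.75
tool_pos: [0.4839, 0.0023, 0.0303]
ee_rot: [0.143, 0.99, 0.0, 0.0]
force: [-0.1, 1.1, -0.3]
gripper_width: 0.0339
```

Call:
drive_tool(rows=[-4, 0, 0, 0, 0, 0, 0.6, -4, 0, 0, 0, 0, 0, 0.6, -4, 0, 0, 0, 0, 0, 0.6, -4, 0, 0, 0, 0, 0, 0.6, -4, 0, 0, 0, 0, 0, 0.6, -3, 0, 0, 0, 0, 0, 0.6, -2, 0, 0, 0, 0, 0, 0.6, -2, 0, 0, 0, 0, 0, 0.6, -1, 0, 0, 0, 0, 0, 0.6, 0, 0, 0, 0, 0, 0, 0.6])

```text
time_s: 7.75
tool_pos: [0.5106, -0.0056, 0.0303]
ee_rot: [0.144, 0.99, 0.0, 0.0]
force: [0.1, 0.2, -0.4]
gripper_width: 0.0342
```

Run:
```python
from rig import arm
from ov import *
s,R=state(arm); goto(s,R,-3,-116,30)
c=arm.capture("scene");ov(c,BD,None,200,140,"pics/s3.png",200,140,4)
c=arm.capture("top");ov(c,BD,None,240,200,"pics/t3.png",150,130,4.5)
```

```text
t 7.75 board xy [ -15.2 -116.4] z 30.3 yaw err -0.04 tilt [ 0.  0. -1.] F [ 0.09  0.23 -0.35] w 34.2
tool shift [-12.2   0.4   0.3] world [ 0.5224 -0.0087  0.03  ]
```

View pics/s3.png

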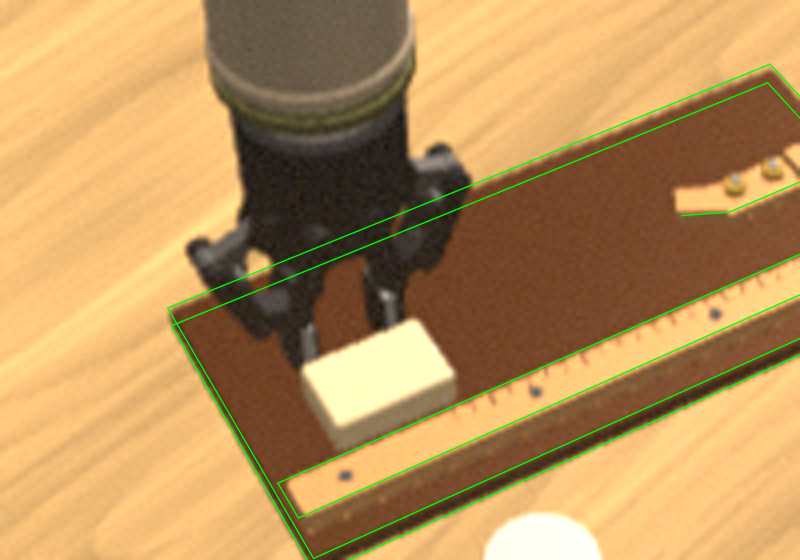

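View pics/t3.png

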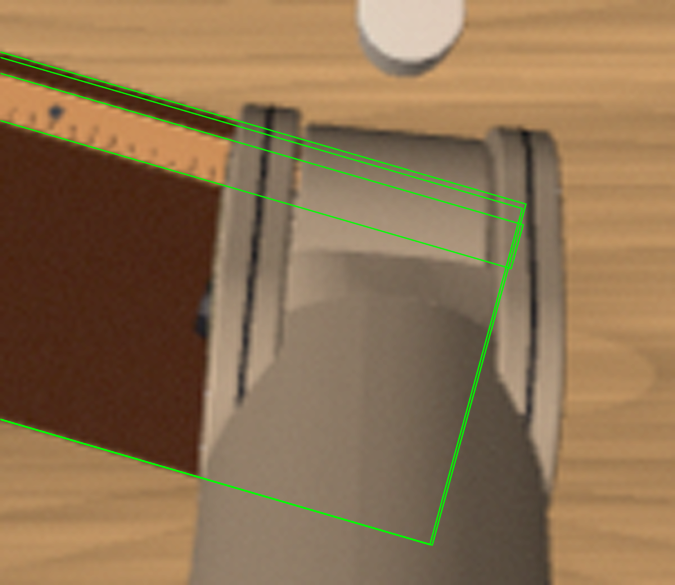

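Call:
drive_tool(rows=[-2, 0, 0, 0, 0, 0, 0.6, -2, 0, 0, 0, 0, 0, 0.6, -2, 0, 0, 0, 0, 0, 0.6, -1.5, 0, 0, 0, 0, 0, 0.6, -1, 0, 0, 0, 0, 0, 0.6, -1, 0, 0, 0, 0, 0, 0.6, -0.5, 0, 0, 0, 0, 0, 0.6, -0.5, 0, 0, 0, 0, 0, 0.6, 0, 0, 0, 0, 0, 0, 0.6, 0, 0, 0, 0, 0, 0, 0.6])

```text
time_s: 8.85
tool_pos: [0.5206, -0.0086, 0.0303]
ee_rot: [0.143, 0.99, 0.0, 0.0]
force: [-0.1, -0.9, 0.4]
gripper_width: 0.034
```

Run:
```python
from rig import arm
from ov import *
s,R=state(arm)
c=arm.capture("scene");ov(c,BD,None,250,180,"pics/s4.png",110,85,7)
```

```text
t 8.85 board xy [  -4.7 -116.4] z 30.3 yaw err -0.04 tilt [ 0.  0. -1.] F [-0.11 -0.93  0.42] w 34.0
```

View pics/s4.png

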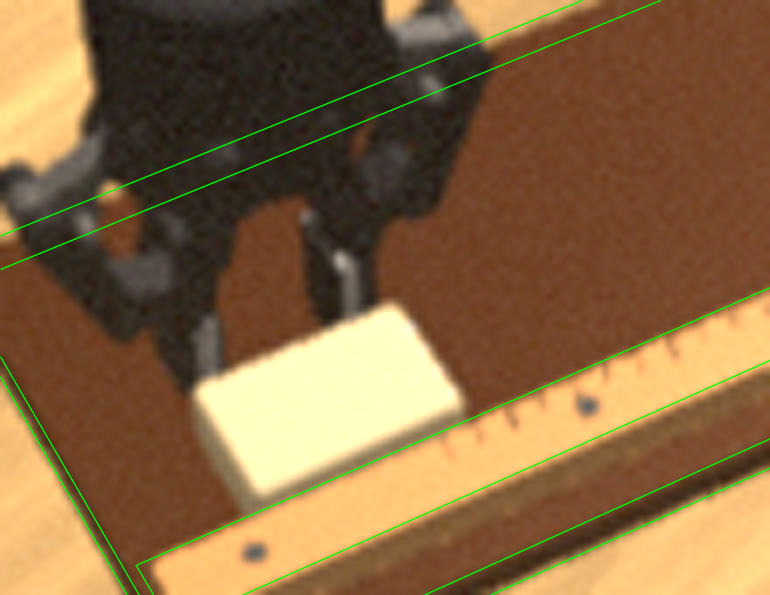

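Call:
drive_tool(rows=[-0.5, 0, 0, 0, 0, 0, 0.6, -0.5, 0, 0, 0, 0, 0, 0.6, -0.5, 0, 0, 0, 0, 0, 0.6, -0.5, 0, 0, 0, 0, 0, 0.6, -0.2, 0, 0, 0, 0, 0, 0.6, 0, 0, 0, 0, 0, 0, 0.6, 0, 0, 0, 0, 0, 0, 0.6, 0, 0, 0, 0, 0, 0, 0.6, 0, 0, 0, 0, 0, 0, 0.6, 0, 0, 0, 0, 0, 0, 0.6])

```text
time_s: 9.9
tool_pos: [0.5221, -0.009, 0.0302]
ee_rot: [0.143, 0.99, 0.0, -0.001]
force: [-4.0, 2.5, 4.7]
gripper_width: 0.0343
```

Run:
```python
from rig import arm
from ov import *
s,R=state(arm)
```

```text
t 9.90 board xy [  -3.1 -116.4] z 30.2 yaw err -0.03 tilt [-0.001  0.    -1.   ] F [-4.04  2.45  4.68] w 34.3
```

Call:
drive_tool(rows=[1, 0, 0, 0, 0, 0, 0.6, 3, 0, 0, 0, 0, 0, 0.6, 5, 0, 0, 0, 0, 0, 0.6, 5, 0, 0, 0, 0, 0, 0.6, 0, 0, -10, 0, 0, 0, 1, 0, 0, -15, 0, 0, 0, 1, 0, -5, -15, 0, 0, 0, 1, 0, -15, -5, 0, 0, 0, 1, 0, -15, 0, 0, 0, 0, 1, 0, -20, 0, 0, 0, 0, 1])

```text
time_s: 10.9
tool_pos: [0.4929, -0.0591, 0.0751]
ee_rot: [0.143, 0.99, 0.0, -0.0]
force: [-0.4, -1.0, 0.6]
gripper_width: -0.0
```

Run:
```python
from rig import arm
from ov import *
s,R=state(arm); goto(s,R,29,-174,30)
c=arm.capture("scene");ov(c,BD,None,240,170,"pics/s5.png",130,95,6)
r=arm.mark_of("bar",c); print([(x["p"],x["uv"],w2b(back(c,x["uv"],.014))) for x in r[:2]])
```

```text
t 10.90 board xy [ -16.9 -172.7] z 75.1 yaw err -0.03 tilt [-0.  0. -1.] F [-0.4  -1.    0.64] w -0.0
tool shift [-46.   -1.3  45.1] world [ 0.5366 -0.0734  0.03  ]
[(0.91, [296.8, 242.5], array([  27.23235489, -112.20252905]))]
```

View pics/s5.png

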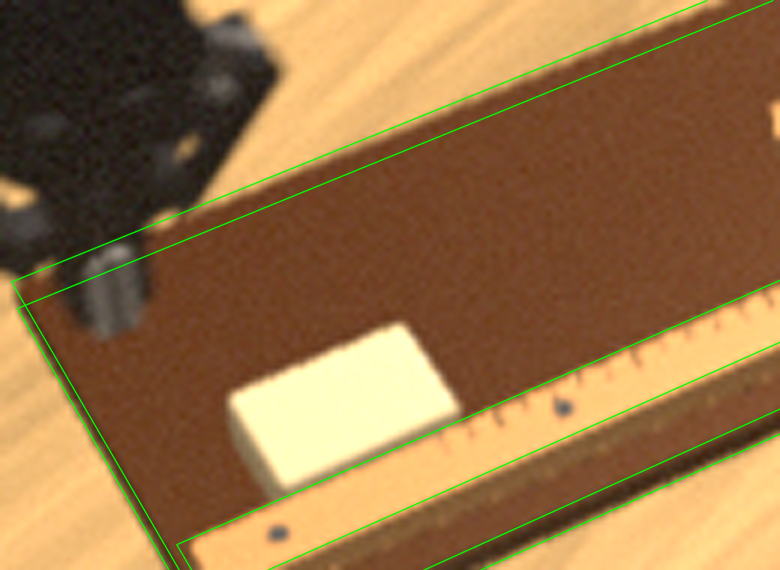

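Call:
drive_tool(rows=[-12, -2, 0, 0, 0, 0, 1, -16, 0, 0, 0, 0, 0, 1, -14, 0, 0, 0, 0, 0, 1, -4, 0, 8, 0, 0, 0, 1, 0, 0, 10, 0, 0, 0, 1, 0, 0, 10, 0, 0, 0, 1, 0, 0, 10, 0, 0, 0, 1, 0, 0, 5, 0, 0, 0, 1, 0, 0, 2, 0, 0, 0, 1, 0, 0, 0, 0, 0, 0, 1])

```text
time_s: 12.0
tool_pos: [0.5369, -0.0729, 0.0301]
ee_rot: [0.143, 0.99, 0.0, -0.0]
force: [-0.3, 0.0, 0.6]
gripper_width: -0.0004
```

Run:
```python
from rig import arm
from ov import *
s,R=state(arm)
c=arm.capture("scene")
bar=tf(BD,[.029,-.113,.014])[0]; bar[2]=BD[2]
ov(c,BD,bar,240,170,"pics/s6.png",130,95,6)
```

```text
t 12.00 board xy [  29.2 -173.4] z 30.1 yaw err -0.03 tilt [-0.  0. -1.] F [-0.32  0.01  0.6 ] w -0.4
```

View pics/s6.png

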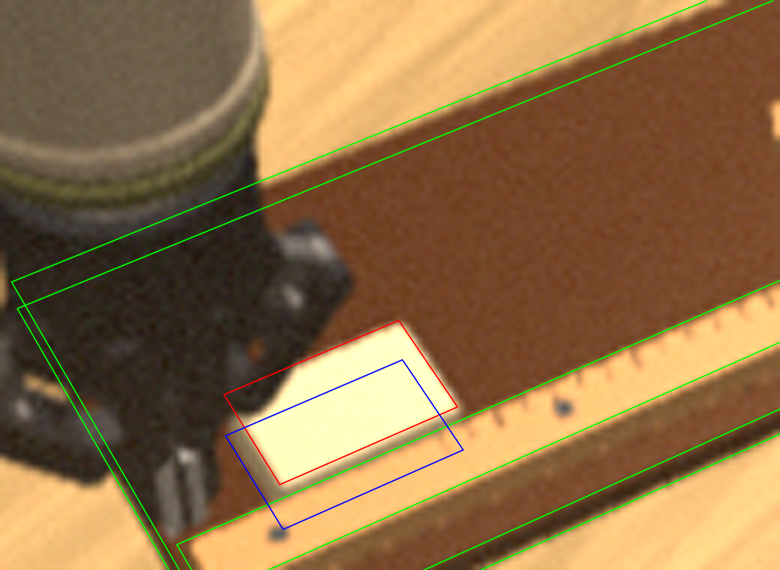

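Call:
drive_tool(rows=[0, 3, 0, 0, 0, 0, 1, 0, 4, 0, 0, 0, 0, 1, 0, 4, 0, 0, 0, 0, 1, 0, 2, 0, 0, 0, 0, 1, 0, 2, 0, 0, 0, 0, 1, -0.2, 2, 0, 0, 0, 0, 1, -0.2, 3, 0, 0, 0, 0, 1, -0.2, 4, 0, 0, 0, 0, 1, -0.2, 4, 0, 0, 0, 0, 1, -0.2, 4, 0, 0, 0, 0, 1])

```text
time_s: 13.05
tool_pos: [0.5473, -0.042, 0.0302]
ee_rot: [0.143, 0.99, 0.0, -0.0]
force: [-1.7, -0.1, -0.2]
gripper_width: -0.0001
```

Call:
drive_tool(rows=[-0.1, 4, 0, 0, 0, 0, 1, -0.1, 4, 0, 0, 0, 0, 1, -0.1, 4, 0, 0, 0, 0, 1, -0.1, 4, 0, 0, 0, 0, 1, -0.1, 4, 0, 0, 0, 0, 1, -0.1, 4, 0, 0, 0, 0, 1, -0.1, 4, 0, 0, 0, 0, 1, -0.1, 3, 0, 0, 0, 0, 1, -0.1, 2, 0, 0, 0, 0, 1, -0.1, 1, 0, 0, 0, 0, 1])

```text
time_s: 14.05
tool_pos: [0.5577, -0.0102, 0.0303]
ee_rot: [0.143, 0.99, -0.0, -0.0]
force: [-1.1, -0.5, -0.6]
gripper_width: 0.0001
```

Run:
```python
from rig import arm
from ov import *
s,R=state(arm)
c=arm.capture("scene")
b=w2b(s["tool_pos"])
bar=tf(BD,[.029,(b[1]+14+32)/1e3,.014])[0]; bar[2]=BD[2]
ov(c,BD,bar,255,150,"pics/s7.png",130,95,6)
```

```text
t 14.05 board xy [  31.3 -107.4] z 30.3 yaw err -0.04 tilt [-0. -0. -1.] F [-1.13 -0.5  -0.57] w 0.1
```

View pics/s7.png

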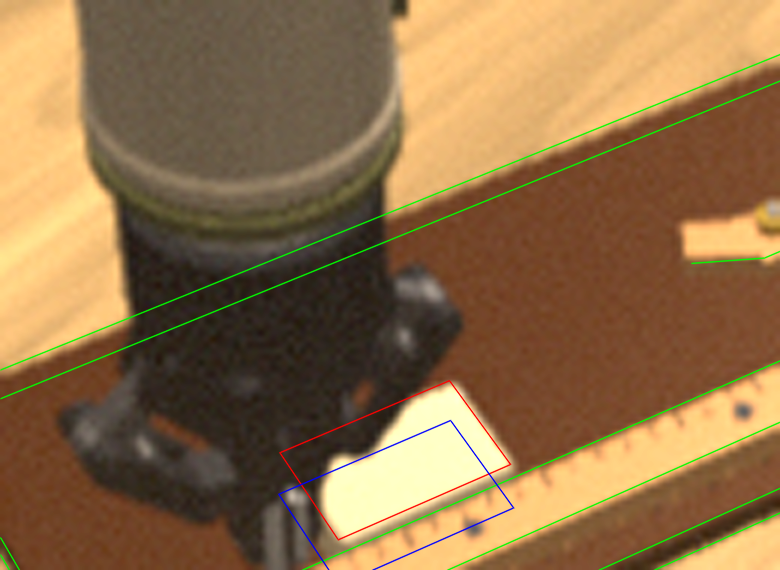

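Call:
drive_tool(rows=[0, 2, 0, 0, 0, 0, 1, -0.1, 4, 0, 0, 0, 0, 1, 0, 5, 0, 0, 0, 0, 1, -0.1, 5, 0, 0, 0, 0, 1, 0, 5, 0, 0, 0, 0, 1, -0.1, 5, 0, 0, 0, 0, 1, 0, 5, 0, 0, 0, 0, 1, -0.1, 5, 0, 0, 0, 0, 1, 0, 5, 0, 0, 0, 0, 1, -0.1, 5, 0, 0, 0, 0, 1])

```text
time_s: 15.1
tool_pos: [0.5713, 0.0339, 0.0303]
ee_rot: [0.144, 0.99, -0.0, -0.0]
force: [-2.2, -2.1, 1.3]
gripper_width: 0.0
```

Call:
drive_tool(rows=[0, 5, 0, 0, 0, 0, 1, -0.1, 5, 0, 0, 0, 0, 1, 0, 5, 0, 0, 0, 0, 1, -0.1, 5, 0, 0, 0, 0, 1, 0, 4, 0, 0, 0, 0, 1, -0.1, 4, 0, 0, 0, 0, 1, 0, 4, 0, 0, 0, 0, 1, -0.1, 3, 0, 0, 0, 0, 1, 0, 2, 0, 0, 0, 0, 1, 0, 1, 0, 0, 0, 0, 1])

```text
time_s: 16.1
tool_pos: [0.5825, 0.0702, 0.0303]
ee_rot: [0.143, 0.99, 0.0, -0.0]
force: [-1.7, -0.7, 0.1]
gripper_width: 0.0
```

Run:
```python
from rig import arm
from ov import *
s,R=state(arm)
b=w2b(s["tool_pos"])
bar=tf(BD,[.029,(b[1]+14+32)/1e3,.014])[0]; bar[2]=BD[2]
c=arm.capture("scene")
ov(c,BD,bar,300,140,"pics/s8.png",140,100,5.7)
c=arm.capture("top")
ov(c,BD,bar,165,195,"pics/t8.png")
```

```text
t 16.10 board xy [ 32.3 -23.3] z 30.3 yaw err -0.03 tilt [-0.  0. -1.] F [-1.68 -0.65  0.09] w 0.0
```

View pics/s8.png

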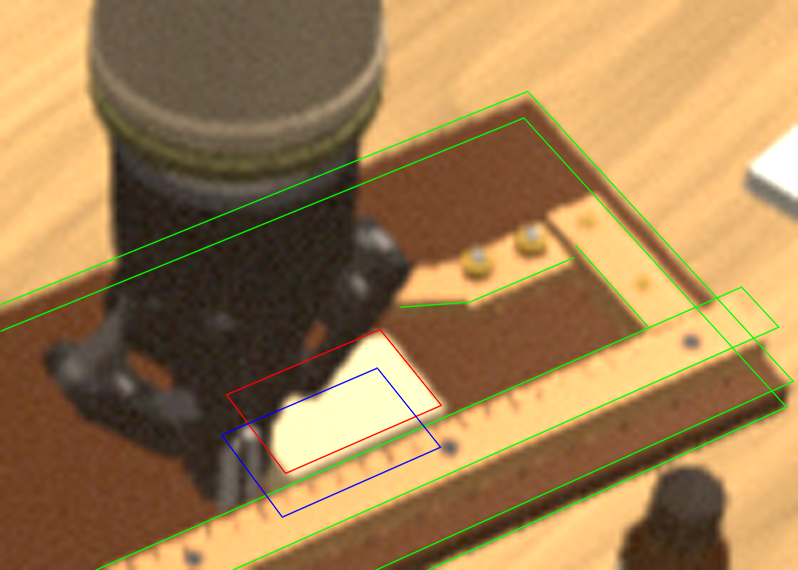

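View pics/t8.png

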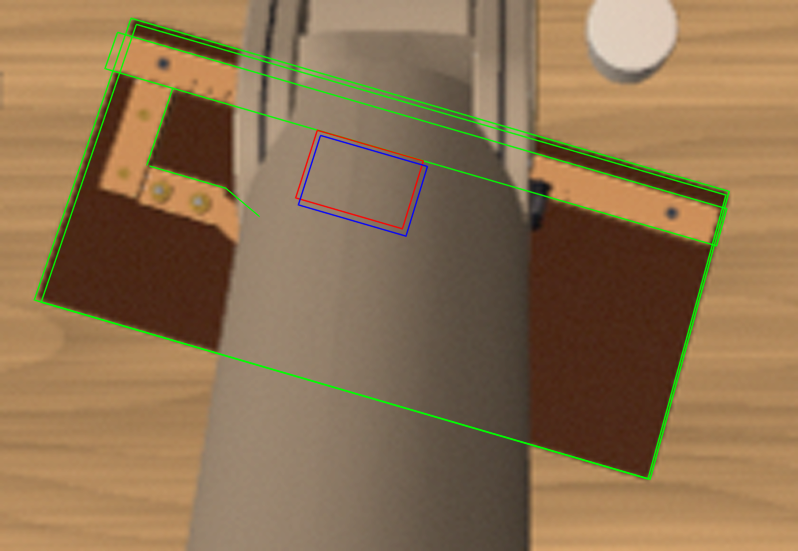

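Call:
drive_tool(rows=[0, 2, 0, 0, 0, 0, 1, 0, 4, 0, 0, 0, 0, 1, -0.1, 4, 0, 0, 0, 0, 1, 0, 4, 0, 0, 0, 0, 1, 0, 4, 0, 0, 0, 0, 1, -0.1, 4, 0, 0, 0, 0, 1, 0, 4, 0, 0, 0, 0, 1, 0, 4, 0, 0, 0, 0, 1, -0.1, 4, 0, 0, 0, 0, 1, 0, 4, 0, 0, 0, 0, 1])

```text
time_s: 17.2
tool_pos: [0.5936, 0.1066, 0.0303]
ee_rot: [0.144, 0.99, -0.0, -0.0]
force: [-0.9, -1.5, 0.2]
gripper_width: 0.0
```

Call:
drive_tool(rows=[0, 4, 0, 0, 0, 0, 1, 0, 4, 0, 0, 0, 0, 1, -0.1, 4, 0, 0, 0, 0, 1, 0, 4, 0, 0, 0, 0, 1, 0, 4, 0, 0, 0, 0, 1, 0, 4, 0, 0, 0, 0, 1, 0, 4, 0, 0, 0, 0, 1, 0, 3, 0, 0, 0, 0, 1, 0, 2, 0, 0, 0, 0, 1, 0, 1, 0, 0, 0, 0, 1])

```text
time_s: 18.2
tool_pos: [0.6034, 0.1393, 0.0303]
ee_rot: [0.143, 0.99, 0.0, 0.0]
force: [-0.9, -1.6, 1.4]
gripper_width: 0.0
```

Run:
```python
from rig import arm
from ov import *
s,R=state(arm)
b=w2b(s["tool_pos"])
bar=tf(BD,[.029,(b[1]+14+32)/1e3,.014])[0]; bar[2]=BD[2]
c=arm.capture("scene")
ov(c,BD,bar,310,140,"pics/s9.png",130,95,6)
```

```text
t 18.20 board xy [32.8 48.9] z 30.3 yaw err -0.02 tilt [ 0.  0. -1.] F [-0.94 -1.57  1.37] w 0.0
```

View pics/s9.png

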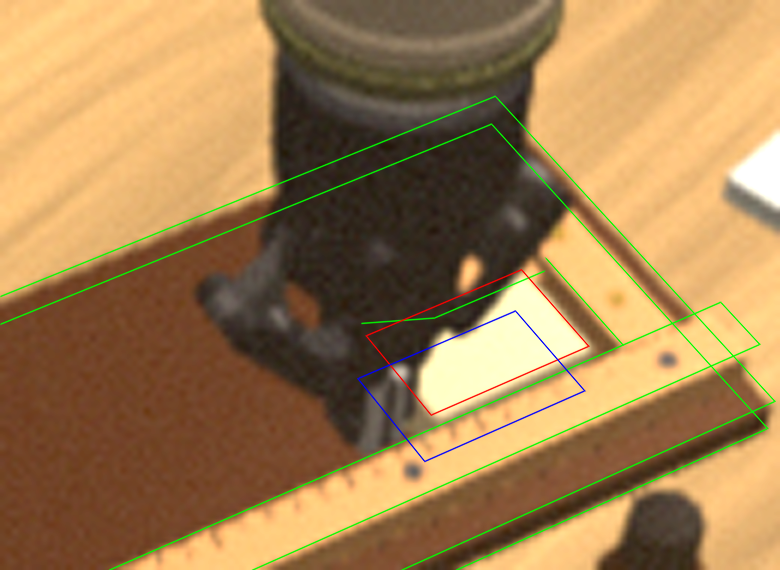

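Call:
drive_tool(rows=[0, 1, 0, 0, 0, 0, 1, 0, 2, 0, 0, 0, 0, 1, 0, 2, 0, 0, 0, 0, 1, 0, 2, 0, 0, 0, 0, 1, 0, 1.5, 0, 0, 0, 0, 1, 0, 1, 0, 0, 0, 0, 1, 0, 0.5, 0, 0, 0, 0, 1, 0, 0.5, 0, 0, 0, 0, 1, 0, 0, 0, 0, 0, 0, 1, 0, 0, 0, 0, 0, 0, 1])

```text
time_s: 19.25
tool_pos: [0.6063, 0.1491, 0.0303]
ee_rot: [0.143, 0.99, 0.0, 0.0]
force: [0.1, 0.2, -0.8]
gripper_width: -0.0002
```

Call:
drive_tool(rows=[0, 0.5, 0, 0, 0, 0, 1, 0, 0.5, 0, 0, 0, 0, 1, 0, 0.5, 0, 0, 0, 0, 1, 0, 0.3, 0, 0, 0, 0, 1, 0, 0, 0, 0, 0, 0, 1, 0, 0, 0, 0, 0, 0, 1, 0, 0, 0, 0, 0, 0, 1, 0, 0, 0, 0, 0, 0, 1, 0, 0, 0, 0, 0, 0, 1, 0, 0, 0, 0, 0, 0, 1])

```text
time_s: 20.25
tool_pos: [0.6067, 0.1504, 0.0303]
ee_rot: [0.144, 0.99, -0.0, -0.0]
force: [-2.3, -5.1, 2.2]
gripper_width: 0.0
```

Run:
```python
from rig import arm
from ov import *
s,R=state(arm)
```

```text
t 20.25 board xy [32.8 60.4] z 30.3 yaw err -0.06 tilt [-0. -0. -1.] F [-2.26 -5.07  2.24] w 0.0
```

Call:
drive_tool(rows=[0, 0.3, 0, 0, 0, 0, 1, 0, 0.2, 0, 0, 0, 0, 1, 0, 0.2, 0, 0, 0, 0, 1, 0, 0, 0, 0, 0, 0, 1, 0, 0, 0, 0, 0, 0, 1, 0, 0, 0, 0, 0, 0, 1, 0, 0, 0, 0, 0, 0, 1, 0, 0, 0, 0, 0, 0, 1, 0, 0, 0, 0, 0, 0, 1, 0, 0, 0, 0, 0, 0, 1])

```text
time_s: 21.25
tool_pos: [0.6067, 0.1504, 0.0303]
ee_rot: [0.144, 0.99, -0.001, -0.0]
force: [-3.4, -6.5, 4.3]
gripper_width: -0.0005
```

Run:
```python
from rig import arm
from ov import *
s,R=state(arm)
bar=tf(BD,[.029,.108,.014])[0]; bar[2]=BD[2]
c=arm.capture("scene")
ov(c,BD,bar,340,150,"pics/s10.png",100,75,8)
```

```text
t 21.25 board xy [32.8 60.5] z 30.3 yaw err -0.08 tilt [-0.001 -0.001 -1.   ] F [-3.36 -6.54  4.28] w -0.5
```

View pics/s10.png

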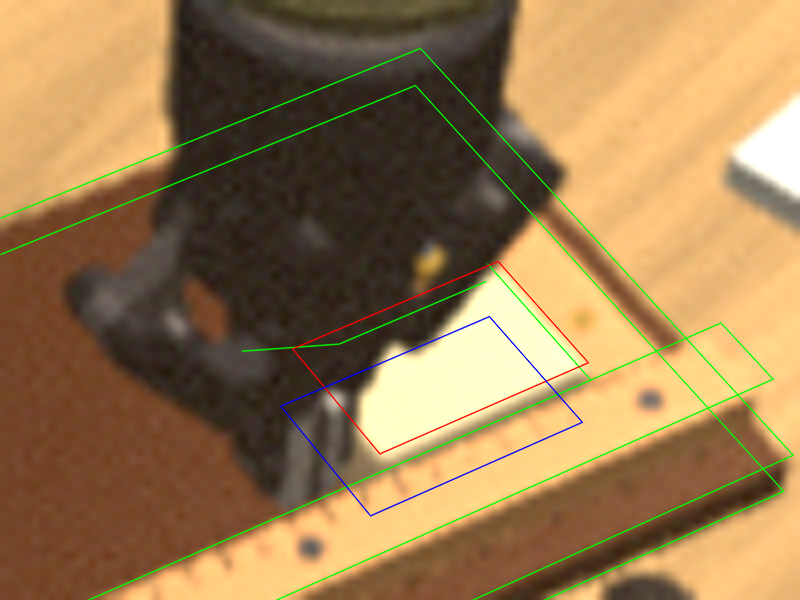

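Call:
drive_tool(rows=[0, -1, 0, 0, 0, 0, 1, 0, -2, 0, 0, 0, 0, 1, 0, -5, 0, 0, 0, 0, 1, 0, -10, 0, 0, 0, 0, 1, 0, -10, 0, 0, 0, 0, 1, 0, 0, -15, 0, 0, 0, 1, 0, 0, -25, 0, 0, 0, 1, 0, 0, -30, 0, 0, 0, 1, 0, 0, -30, 0, 0, 0, 1, 0, 0, -30, 0, 0, 0, 1])

```text
time_s: 22.3
tool_pos: [0.5991, 0.1245, 0.1629]
ee_rot: [0.144, 0.99, 0.0, 0.0]
force: [0.5, 0.2, -0.7]
gripper_width: -0.0
```

Call:
drive_tool(rows=[10, -10, -5, 0, 0, 0, 1, 15, -20, -5, 0, 0, 0, 1, 15, -25, -5, 0, 0, 0, 1, 15, -30, 0, 0, 0, 0, 1, 15, -30, 0, 0, 0, 0, 1, 15, -30, 0, 0, 0, 0, 1, 15, -30, 0, 0, 0, 0, 1, 10, -20, 0, 0, 0, 0, 1, 5, -10, 0, 0, 0, 0, 1, 0, 0, 0, 0, 0, 0, 1])

```text
time_s: 23.3
tool_pos: [0.4304, -0.0399, 0.1761]
ee_rot: [0.144, 0.99, 0.001, 0.001]
force: [0.2, 0.9, -0.1]
gripper_width: 0.0
```

Run:
```python
from rig import arm
from ov import *
s,R=state(arm)
bar=tf(BD,[.029,.108,.014])[0]; bar[2]=BD[2]
c=arm.capture("scene")
cv2.imwrite("pics/full11.png",c["frame"][:,:,::-1])
ov(c,BD,None,340,150,"pics/s11.png",100,75,8)
c=arm.capture("top")
ov(c,BD,bar,170,195,"pics/t11.png",100,75,8)
cv2.imwrite("pics/tfull11.png",c["frame"][:,:,::-1])
for n in("bar","home"):
    print(n,[(x["p"],w2b(back(c,x["uv"],.014))) for x in arm.mark_of(n,c)[:2]])
```

```text
t 23.30 board xy [ -82.3 -172. ] z 176.1 yaw err -0.14 tilt [ 0.001  0.001 -1.   ] F [ 0.22  0.88 -0.07] w 0.0
bar [(0.77, array([ 27.18296481, 103.44800602])), (0.47, array([  62.36482674, -302.97154094]))]
home [(0.67, array([ 38.42624695, 105.26704252]))]
```

View pics/s11.png

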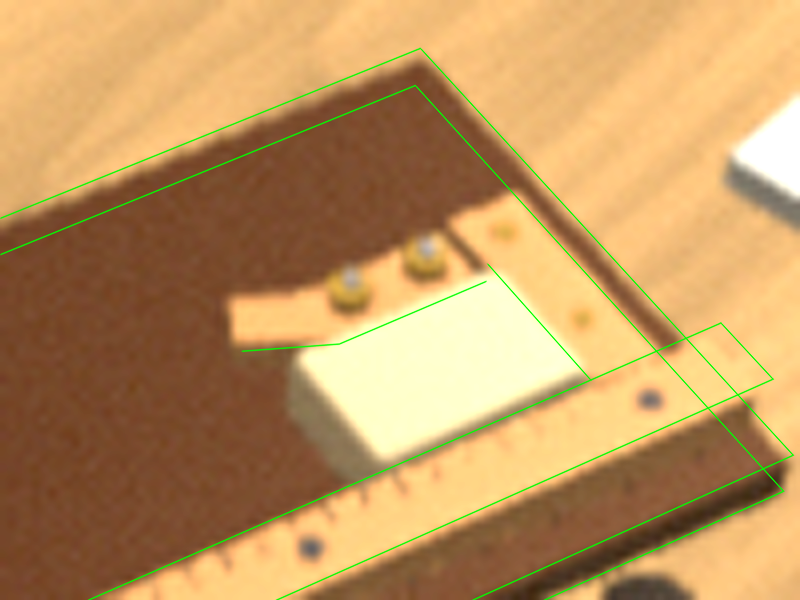

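View pics/t11.png

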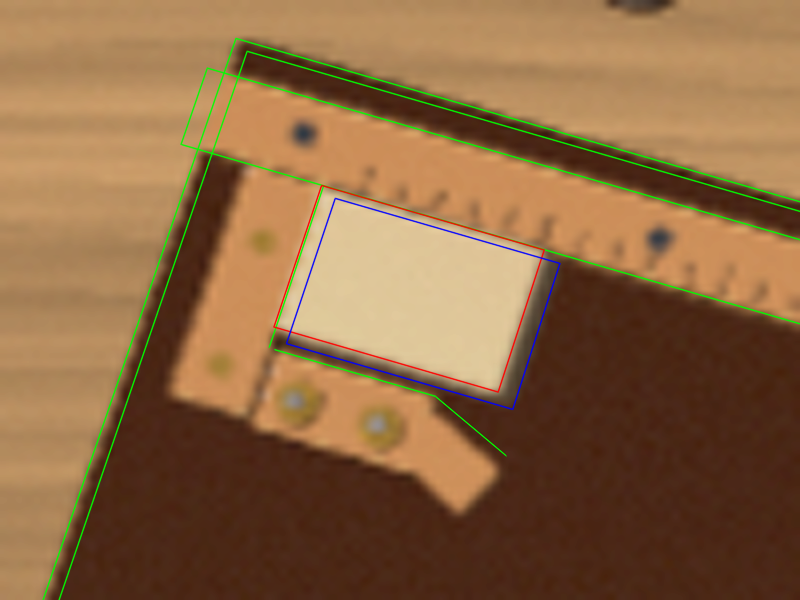

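View pics/full11.png

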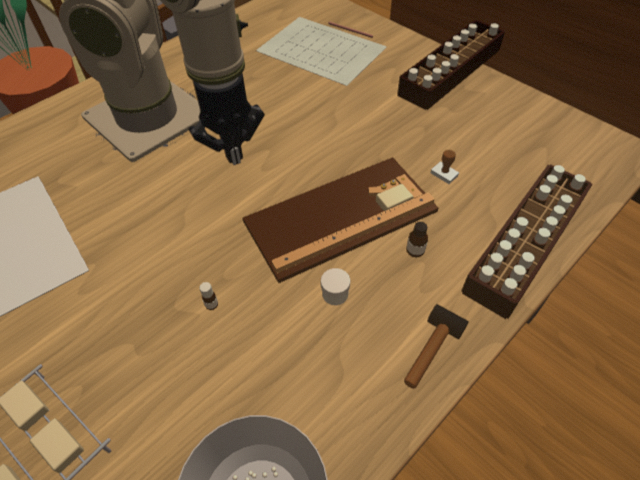

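The bar sits in the corner, and the stamp, bottle, vial and jar look unmoved. I'll measure the remaining gap to the stop and rail from edge profiles, calibrated on the stop and rail edges in the first image.

Run:
```python
from rig import arm
from ov import *
from scipy.ndimage import map_coordinates
o=pickle.load(open("a.pkl","rb"))
def prof(c,P,ch=None):
    q=proj(c,tf(BD,np.array(P)/1e3)); I=c["frame"].astype(float)
    return np.array([map_coordinates(I[:,:,k],[q[:,1],q[:,0]],order=1) for k in range(3)]).T
def along(c,axis,rng,other,z):
    ts=np.arange(*rng,.5); acc=0
    for u in other:
        P=[(u,t,z) if axis=="y" else (t,u,z) for t in ts]
        acc=acc+prof(c,P)
    return ts,acc/len(other)
def edge(ts,p):
    g=np.abs(np.gradient(cv2.GaussianBlur(p.sum(1).reshape(-1,1),(1,5),0).ravel()))
    k=np.argmax(g); w=slice(max(0,k-5),k+6); return (ts[w]*g[w]).sum()/g[w].sum()
for n in("top","scene"):
    c0=o[n][0]; c1=arm.capture(n)
    print(n,"init stop edge(140)",edge(*along(c0,"y",(128,150),range(10,45,5),30)),
      "rail edge(50)",edge(*along(c0,"x",(40,60),range(0,130,10),30)),
      "cheek face(4.5)",edge(*along(c0,"x",(-5,14),range(98,135,5),24)))
    print("  rear(76)",edge(*along(c1,"y",(66,86),range(15,44,4),36)), [edge(*along(c1,"y",(66,86),[x],36)).round(1) for x in (14,22,30,38,44)])
    ts,p=along(c1,"y",(120,152),range(15,44,4),36); print("  front prof",[(t,*p[i].round().astype(int)) for i,t in enumerate(ts) if i%4==0])
    ts,p=along(c1,"x",(36,62),range(82,134,4),36); print("  railside",[(t,*p[i].round().astype(int)) for i,t in enumerate(ts) if i%4==0])
    for x in ("scene",): pass
```

```text
top init stop edge(140) 139.56891763343918 rail edge(50) 49.633648200121534 cheek face(4.5) 4.788740600237032
  rear(76) 76.49369851189213 [np.float64(76.7), np.float64(76.7), np.float64(76.5), np.float64(76.3), np.float64(76.8)]
  front prof [(np.float64(120.0), np.int64(149), np.int64(133), np.int64(102)), (np.float64(122.0), np.int64(149), np.int64(132), np.int64(102)), (np.float64(124.0), np.int64(149), np.int64(132), np.int64(102)), (np.float64(126.0), np.int64(149), np.int64(132), np.int64(102)), (np.float64(128.0), np.int64(148), np.int64(132), np.int64(102)), (np.float64(130.0), np.int64(148), np.int64(132), np.int64(102)), (np.float64(132.0), np.int64(149), np.int64(132), np.int64(102)), (np.float64(134.0), np.int64(149), np.int64(132), np.int64(102)), (np.float64(136.0), np.int64(148), np.int64(132), np.int64(103)), (np.float64(138.0), np.int64(143), np.int64(120), np.int64(90)), (np.float64(140.0), np.int64(138), np.int64(103), np.int64(69)), (np.float64(142.0), np.int64(136), np.int64(96), np.int64(61)), (np.float64(144.0), np.int64(136), np.int64(95), np.int64(59)), (np.
[... 2476 characters left out ...]
t64(40.0), np.int64(205), np.int64(186), np.int64(138)), (np.float64(42.0), np.int64(205), np.int64(186), np.int64(138)), (np.float64(44.0), np.int64(205), np.int64(186), np.int64(138)), (np.float64(46.0), np.int64(205), np.int64(187), np.int64(138)), (np.float64(48.0), np.int64(200), np.int64(181), np.int64(134)), (np.float64(50.0), np.int64(176), np.int64(157), np.int64(116)), (np.float64(52.0), np.int64(137), np.int64(119), np.int64(88)), (np.float64(54.0), np.int64(116), np.int64(96), np.int64(68)), (np.float64(56.0), np.int64(144), np.int64(109), np.int64(71)), (np.float64(58.0), np.int64(179), np.int64(131), np.int64(83)), (np.float64(60.0), np.int64(192), np.int64(138), np.int64(87))]
```

Run:
```python
from rig import arm
from h import *
from scipy.ndimage import map_coordinates
for n in("top","scene"):
    c=arm.capture(n); I=cv2.GaussianBlur(c["frame"],(0,0),.6).astype(float)
    b_=I[:,:,2]/1
    ts=np.arange(40,58,.25)
    out=[];chk=[]
    for y in range(80,136,6):
        acc=0
        for dy in(-2,0,2):
            q=proj(c,tf(BD,np.c_[ts,0*ts+y+dy,0*ts+36]/1e3)); acc=acc+map_coordinates(b_,[q[:,1],q[:,0]],order=1)/3
        hi=acc[:12].mean(); lo=acc.min(); k=np.argmax(acc<(hi+lo)/2); out.append(ts[k])
        t2=np.arange(0,20,.25);q=proj(c,tf(BD,np.c_[t2,0*t2+y,0*t2+36]/1e3)); a=map_coordinates(b_,[q[:,1],q[:,0]],order=1)
        h=a[-12:].mean(); m=(h+a.min())/2; k=len(a)-1-np.argmax(a[::-1]<m); chk.append(t2[k])
    print(n,"railside by y",out,"slope deg",np.degrees(np.polyfit(range(80,136,6),out,1)[0]),"cheekside",chk,"slope",np.degrees(np.polyfit(range(80,136,6),chk,1)[0]))
```

```text
top railside by y [np.float64(48.75), np.float64(49.0), np.float64(49.0), np.float64(48.75), np.float64(48.75), np.float64(48.75), np.float64(48.5), np.float64(48.5), np.float64(48.25), np.float64(48.25)] slope deg -0.7523688218889568 cheekside [np.float64(7.5), np.float64(7.5), np.float64(8.0), np.float64(8.0), np.float64(8.0), np.float64(8.25), np.float64(8.0), np.float64(8.25), np.float64(8.0), np.float64(8.25)] slope 0.6800256659380989
scene railside by y [np.float64(51.25), np.float64(51.25), np.float64(51.25), np.float64(51.0), np.float64(51.0), np.float64(50.75), np.float64(50.75), np.float64(50.75), np.float64(50.5), np.float64(50.5)] slope deg -0.897055133790677 cheekside [np.float64(11.25), np.float64(11.75), np.float64(10.25), np.float64(9.25), np.float64(9.5), np.float64(10.75), np.float64(9.5), np.float64(9.5), np.float64(10.0), np.float64(10.5)] slope -1.2008963887842985
```

Run:
```python
from h import *
from scipy.ndimage import map_coordinates
o=pickle.load(open("a.pkl","rb"))
for n in("top","scene"):
    c=o[n][0]; I=cv2.GaussianBlur(c["frame"],(0,0),.6).astype(float).sum(2)
    ts=np.arange(42,58,.25); ys=list(range(-60,136,6)); out=[]
    for y in ys:
        acc=0
        for dy in(-2,0,2):
            q=proj(c,tf(BD,np.c_[ts,0*ts+y+dy,0*ts+30]/1e3)); acc=acc+map_coordinates(I,[q[:,1],q[:,0]],order=1)/3
        k=np.argmax(acc>(acc[:8].mean()+acc[-12:-4].mean())/2); out.append(ts[k])
    ys=np.array(ys);out=np.array(out);m=ys>=80
    print(n,"rail slope all",np.degrees(np.polyfit(ys,out,1)[0]),"near pocket",np.degrees(np.polyfit(ys[m],out[m],1)[0]),out[m])
```

```text
top rail slope all 0.20346512611180356 near pocket 0.39788735772973405 [49.75 49.75 50.   49.75 50.   50.   49.75 50.   50.25]
scene rail slope all 0.17553854017488857 near pocket 0.31830988618379785 [51.75 51.75 51.75 51.75 52.   51.75 51.5  52.25 52.  ]
```

The bar is within about 1 mm of home. The rail-side profile suggests up to 1° of yaw, but the two sides disagree. I'll take a closer look with the wrist camera.

Call:
drive_tool(rows=[-10, 20, 0, 0, 0, 0, 1, -15, 30, 0, 0, 0, 0, 1, -15, 30, 0, 0, 0, 0, 1, -15, 30, 0, 0, 0, 0, 1, -15, 30, 0, 0, 0, 0, 1, -15, 30, 0, 0, 0, 0, 1, -15, 30, 0, 0, 0, 0, 1, -15, 30, 0, 0, 0, 0, 1, -15, 30, 0, 0, 0, 0, 1, -5, 20, 10, 0, 0, 0, 1])

```text
time_s: 24.7
tool_pos: [0.6414, 0.1933, 0.1654]
ee_rot: [0.143, 0.99, 0.0, 0.001]
force: [-1.0, -0.4, -0.2]
gripper_width: -0.0005
```

Call:
drive_tool(rows=[0, 0, 10, 0, 0, 0, 1, 0, 0, 10, 0, 0, 0, 1, 0, 0, 10, 0, 0, 0, 1, 0, 0, 10, 0, 0, 0, 1, 0, 0, 0, 0, 0, 0, 1, 0, 0, 0, 0, 0, 0, 1, 0, 0, 0, 0, 0, 0, 1, 0, 0, 0, 0, 0, 0, 1, 0, 0, 0, 0, 0, 0, 1, 0, 0, 0, 0, 0, 0, 1])

```text
time_s: 25.7
tool_pos: [0.6396, 0.1909, 0.1255]
ee_rot: [0.143, 0.99, 0.0, 0.0]
force: [0.3, -0.1, 0.1]
gripper_width: 0.0
```

Run:
```python
from rig import arm
from h import *
s,R=state(arm)
c=arm.capture("wrist");cv2.imwrite("pics/w12.png",np.clip(c["frame"][:,:,::-1]*1.3,0,255).astype(np.uint8)); pickle.dump(c,open("w12.pkl","wb"))
```

```text
t 25.70 board xy [ 52.9 108.6] z 125.5 yaw err -0.03 tilt [ 0.  0. -1.] F [ 0.27 -0.06  0.05] w 0.0
```

View pics/w12.png

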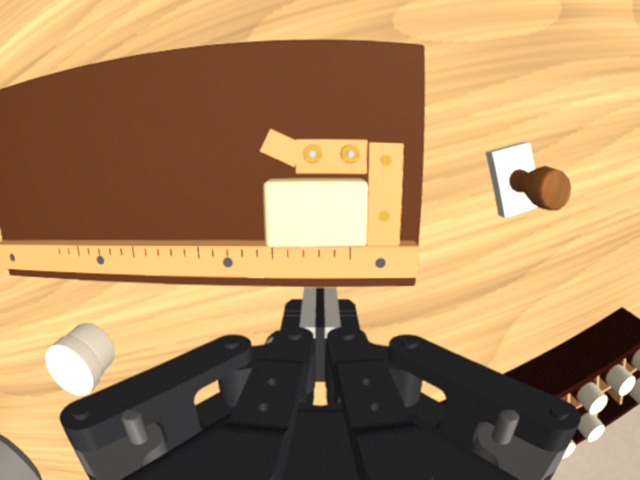

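Great view: the soap, at about (265–368, 179–246), sits flush against the rail and the stop with an even gap to the cheek. I'll zoom in to confirm.

Run:
```python
from h import *
c=pickle.load(open("w12.pkl","rb"))
cr=c["frame"][165:260,250:385,::-1]; cr=cv2.resize(np.clip(cr*1.25,0,255).astype(np.uint8),None,fx=5.8,fy=5.8,interpolation=2)
cv2.imwrite("pics/w12c.png",cr)
K=np.array(c["K"]);T=np.array(c["world_to_cam"])
def fp(P):
    q=tf(BD,np.array(P)/1e3)@T[:3,:3].T+T[:3,3]; r=np.hypot(q[:,0],q[:,1]); th=np.arctan2(r,q[:,2])
    return np.c_[K[0,2]+K[0,0]*th*q[:,0]/r,K[1,2]+K[1,1]*th*q[:,1]/r]
print("expected top corners at home (z34.5,inset .8)",fp([(49.2,76.8,35),(49.2,139.2,35),(8.8,139.2,35),(8.8,76.8,35)]).round(1).tolist())
print("rail edge",fp([(50,60,30),(50,140,30)]).round(1).tolist(),"stop",fp([(10,140,30),(48,140,30)]).round(1).tolist())
```

```text
expected top corners at home (z34.5,inset .8) [[269.6, 245.7], [369.1, 245.6], [371.0, 181.2], [267.6, 181.3]]
rail edge [[245.0, 244.7], [369.3, 244.6]] stop [[371.2, 182.2], [369.5, 241.6]]
```

View pics/w12c.png

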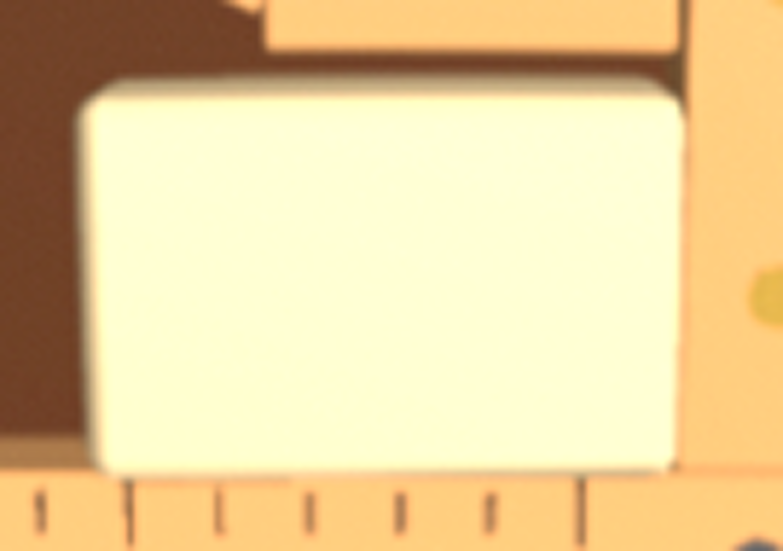

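Run:
```python
from rig import arm
print(arm.hand_in())
print(arm.sense()["time_s"])
```

```text
the job is handed in; nothing more can be done
None
the job is handed in; nothing more can be done
```

I pushed the soap bar flat against the rail with the partly opened fingertips, then slid it along the rail into the corner pocket with the fingers closed. I stopped when it met the end stop, backed off and handed in at about 26 s. The forces shown at the end of each move stayed under about 9 N.

**What the last checks showed:**
- **Position:** the close wrist picture shows the bar flush against the stop and lying along the rail, with an even gap to the cheek. Edge measurements from the top and scene cameras put it within about 1 mm of home.
- **Surroundings:** the bottle, vial, jar and stamp look standing and unmoved in the pictures; I didn't measure them. The arm was clear of everything at hand-in.

**Where the checks disagreed:**
- **Yaw:** the rail-side edge profiles from the top and scene cameras suggested about 1° of yaw, or roughly a 1 mm gap at the front. The wrist close-up put the yaw at about 0.3° at most, with at worst a hairline gap at the front of the rail side. I trusted the close-up.
- **Network marks:** in the top picture, the network placed the bar about 5 mm from home, and its own mark for home was about 10 mm off. I relied on the edge measurements instead.

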